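Sort metal offcuts into the stock trays

ROBOT

A 6-joint arm with a two-finger parallel gripper is mounted at the origin on the work surface. World frame = base frame: x ahead of the robot, y to its left, z up, the work surface at z = 0. Lengths are in m, angles in rad, forces in N, time in s.
With the tool pointing down it reaches from about 0.375 to 0.9 m from the base axis. Payload 3.1 kg.
Tool frame: the origin (TCP) lies between the finger pads; the fingertips stand 11 mm ahead of it and the grasp point (between the pads) lies 8 mm behind it; z points along the fingers, y is the line along which they close (so a half turn about z gives the same grasp; the last joint's range is limited). The gripper opens to 87 mm and grips with 3 to 60 N. Pads are 19 mm wide; open, the fingers measure 117 mm over their backs; the gripper's body (75 mm by 190 mm) begins 51 mm behind the grasp point.
Start: joints at [0.966, 0.527, 1.433, -0, 1.181, -0.178], TCP at [0.259, 0.569, 0.234] pointing down, gripper open.
Joint ranges: [-3.08, 3.08], [-0.75, 2.2], [0.22, 2.44], [-1.43, 4.57], [0, 2.65], [-2.85, 2.85]. Speed limits (rad/s): [2.79, 2.79, 3.14, 3.14, 3.14, 3.14].

INTERFACE

Orientations are given as a unit quaternion [x, y, z, w].
In Python, from rig import get_obs, camera, hand_in gives the robot as it stands.
- The arm moves only by the shell command python3 -m pendant 'ROWS' [FORCE]. ROWS is JSON, a list that holds one entry, the list of rows, each a list of 7 numbers: the shift along the tool's x, y, z in m, then the turn, a rotation vector about the tool's x, y, z in degrees, then the opening, from 0 (shut) to 1 (fully open). In form: [[[x, y, z, ax, ay, az, fingers], ...]]. A call has exactly 5 rows; each row shifts and turns the commanded pose from where the row before left it, along the tool's axes as they then stand; what a row does not reach is not made up. A row lasts 1/8 s, in which the tool goes at most 62.5 mm and 10.7 degrees, less where a joint would pass 70% of its speed; a pose out of reach is approached as far as the arm can. A call with a gripper value outside its range is refused whole. The fingers move at their own pace and stop on an object; FORCE is the grip in N (left out, the last holds). Time passes only in rows, so rows that do not move let the fingers close, or fill a call up. It gives the time, the measured TCP pose, the force, the opening and the grip force at its end, in the units of the state.
- get_obs(): the state, without advancing time (a new reading comes with each control period).
- camera(name): name is "side" or "top"; returns a dict with "img" (384x512x3 uint8, red, green, blue), "intrinsics" (3x3 intrinsics, pixels), "R" (3x3) and "t" (3): a world point X has camera coordinates R X + t. Camera axes: x right, y down, z forward; pixel columns grow to the right and rows downward; lengths in m; the calibration is good to about 2 mm. A picture is of the moment at which its call begins. There is no depth.
- hand_in(): hands the job in; it is judged then, once.
The state is a dict: "time": time; "q": joint angles; "joint_velocities": joint speeds; "joint_torque": joint torques, N m; "position": TCP position; "tool_rot": TCP orientation; "ft_force": force on the tool from outside, world axes, zero at the start; "moment": the same for the moment, N m; "grip_width": finger opening in m; "grip_force": force on a finger pad.
Only numpy, scipy, OpenCV 4.12 (cv2) and the standard library are available. Lean on these libraries where they do the work, as an engineer would, in place of code of your own. Each camera call takes 0.05 s, during which the arm holds its last target. There are 200 camera calls.

TASK

Sort the five loose metal offcuts on the bench into the three shallow trays: each offcut goes into the tray whose ledge shows a sample slice of its own profile (square tube, U-channel or round collar). Lay each one flat on the tray floor, the same way up as it lies now and wholly inside the rim, with two of a kind side by side, not one on the other. Leave the mug and the round casting where they stand.

Things in the scene. Friction and masses are not known exactly. Their poses are not given: they have to be found in the camera images.
- tube_long: Loose offcut of bright steel square tube, lying on the bench: 30 x 30 mm section, 3 mm wall, 80 mm long, open at both ends, 0.1 to 0.3 kg. Origin: centre of the underside; length along own y, own x across (30 wide), z up (top at 30).
- tube_short: Loose offcut of bright steel square tube, lying on the bench: 30 x 30 mm section, 3 mm wall, 55 mm long, open at both ends, 0.1 to 0.3 kg. Origin: centre of the underside; length along own y, own x across (30 wide), z up (top at 30).
- channel_long: Loose offcut of aluminium U-channel, lying on its web with the open side up: 40 mm wide, 30 mm high, 5 mm thick, 80 mm long, 0.05 to 0.2 kg. Origin: centre of the underside; length along own y, own x across the two flanges (40 wide outside), z up.
- channel_short: Loose offcut of aluminium U-channel, lying on its web with the open side up: 40 mm wide, 30 mm high, 5 mm thick, 55 mm long, 0.05 to 0.2 kg. Origin: centre of the underside; length along own y, own x across the two flanges (40 wide outside), z up.
- collar: Loose aluminium round collar (thick ring) lying flat on the bench: outside diameter 44 mm, bore 28 mm, 30 mm high, 0.06 to 0.13 kg. Origin: centre of the underside, z along its axis, up.
- tray_tube: Tray for the square tubes (two of them): its sample is a square ring 30 x 30 x 8 mm high. Fixed steel tray: (mm) inside 140 (own x) x 105 (own y), floor and walls 3 thick, rim 14 above the bench; a 52 wide ledge on its +y side carries the fixed sample at own y = +82, top 11 above the bench. Origin: centre of the compartment, at bench level; z up; yaw within 0.2 rad.
- tray_channel: Tray for the U-channels (two of them): its sample is a U-shaped slice, 40 mm wide, 30 mm deep, 8 mm high, opening to own +y. Tray otherwise the same as tray_tube; the three stand in any order.
- tray_collar: Tray for the round collar: its sample is a round ring of 44 mm diameter, 8 mm high. Tray otherwise the same as tray_tube; the three stand in any order.
- mug: Bystander: loose white ceramic mug, 80 mm across, 90 mm high, with a handle, standing on the bench. Origin: centre of its underside. Not to be moved.
- casting: Bystander: loose round aluminium cover casting, 110 mm across, 46 mm high, 0.8 kg. Origin: centre of its underside. Not to be moved.
Not all that is in view belongs to the job. What is shaped like the channel_short but pink or yellow is not meant.

How it is judged:
At the end, for the whole second after the job is handed in: Every offcut lies at rest in the tray with its own sample: centre within 65 mm (tray x) and 48 mm (tray y) of the compartment centre, underside centre less than 7 mm above the tray underside (its floor is at 3 mm), tilt under 0.08 rad, same way up as at the start (x of tube_long in the frame of tray_tube between -0.065 and 0.065 m and y of tube_long in the frame of tray_tube between -0.048 and 0.048 m and z of each of tube_long, tube_short in the frame of tray_tube below 0.007 m and angle between each of tube_long, tube_short, channel_long, channel_short, collar's own z axis and vertical below 0.08 rad and linear speed of each of tube_long, tube_short, channel_long, channel_short, collar below 0.02 m/s and angular speed of each of tube_long, tube_short, channel_long, channel_short, collar below 0.2 rad/s and x of tube_short in the frame of tray_tube between -0.065 and 0.065 m and y of tube_short in the frame of tray_tube between -0.048 and 0.048 m and x of channel_long in the frame of tray_channel between -0.065 and 0.065 m and y of channel_long in the frame of tray_channel between -0.048 and 0.048 m and z of each of channel_long, channel_short in the frame of tray_channel below 0.007 m and x of channel_short in the frame of tray_channel between -0.065 and 0.065 m and y of channel_short in the frame of tray_channel between -0.048 and 0.048 m and x of collar in the frame of tray_collar between -0.065 and 0.065 m and y of collar in the frame of tray_collar between -0.048 and 0.048 m and z of collar in the frame of tray_collar below 0.007 m); the robot touches nothing.
It fails at once if the mug moved by more than 30 mm (distance of mug from where it was at the start of the episode above 0.03 m).
It fails at once if the casting moved by more than 30 mm (distance of casting from where it was at the start of the episode above 0.03 m).
It also fails if it takes over 104 s, if anything falls off the work surface, if the arm or the gripper's body presses on something with over 40 N, if the wrist force passes 120 N, or if a joint passes its speed limit or range.

## Working session

There is one attempt and no reset: what is moved stays moved. The work goes in short steps, Python scripts to look and compute and a shell command to move; the robot and the scene stay as the last step left them, time stands still between calls to the robot, and variables do not carry over. Pictures are saved under pics/ and viewed, at most 14 in all, crops included, and the job is handed in when it is done.

```bash
mkdir -p pics; ls; python3 - <<'E'
from rig import *
import cv2,numpy as np
for n in("top","side"):
    c=camera(n); cv2.imwrite(f"pics/{n}0.png",c["img"][:,:,::-1]); cv2.imwrite(f"pics/{n}0b.png",cv2.resize(c["img"][:,:,::-1],(800,600),interpolation=cv2.INTER_CUBIC))
    print(n,c["intrinsics"],c["R"],c["t"])
o=get_obs();print(o)
E
```

```text
pics
top [[492.8008509    0.         250.54505276]
 [  0.         492.8008509  199.70209083]
 [  0.           0.           1.        ]] [[-0.01698229 -0.99983962  0.00568625]
 [-0.99816799  0.01662305 -0.05817511]
 [ 0.05807126 -0.00666378 -0.9982902 ]] [0.0158386  0.45374713 1.4340948 ]
side [[435.44068672   0.         251.89776077]
 [  0.         435.44068672 193.32623152]
 [  0.           0.           1.        ]] [[-0.99655604 -0.08083388  0.01849183]
 [-0.06226166  0.58212888 -0.81070923]
 [ 0.05476814 -0.80906851 -0.5851569 ]] [0.46801358 0.08611951 1.17800477]
{'time': 0.1, 'q': array([ 9.65508428e-01,  5.28390457e-01,  1.43376729e+00, -6.56335957e-06,
        1.18142136e+00, -1.78465817e-01]), 'joint_velocities': array([-0.00022612, -0.00154056, -0.00372506, -0.00094696, -0.00201497,
       -0.00012135]), 'joint_torque': array([-4.11072624e-04, -4.40984666e+01, -1.77150786e+01,  6.34925743e-02,
        5.33211802e-02, -2.64861131e-05]), 'position': array([0.25832186, 0.5684127 , 0.23266107]), 'tool_rot': array([ 2.11793459e-01,  9.77313944e-01, -9.19095389e-04, -3.76532994e-04]), 'ft_force': array([ 0.54801704,  0.49650137, -0.44852575]), 'moment': array([-0.04691105,  0.00534173, -0.02887846]), 'grip_force': 0.0, 'grip_width': 0.08696703406374688}
```

View pics/top0b.png

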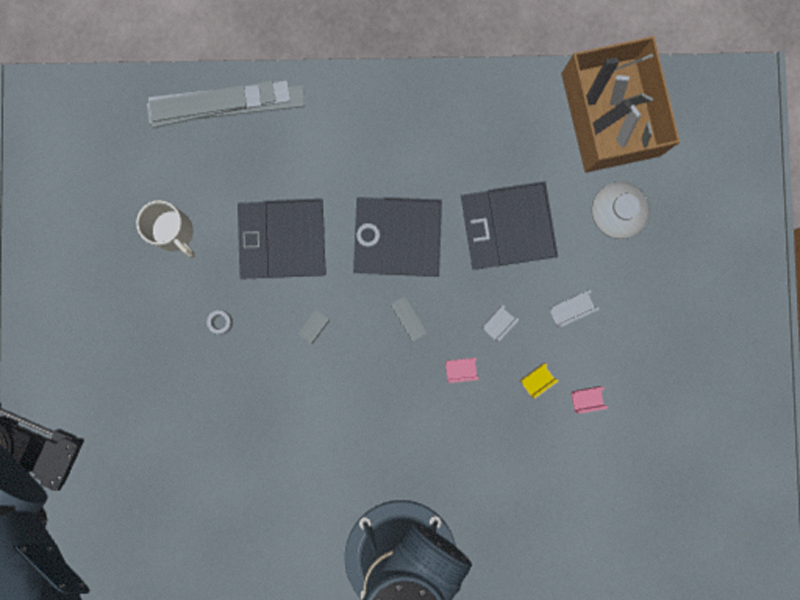

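View pics/side0b.png

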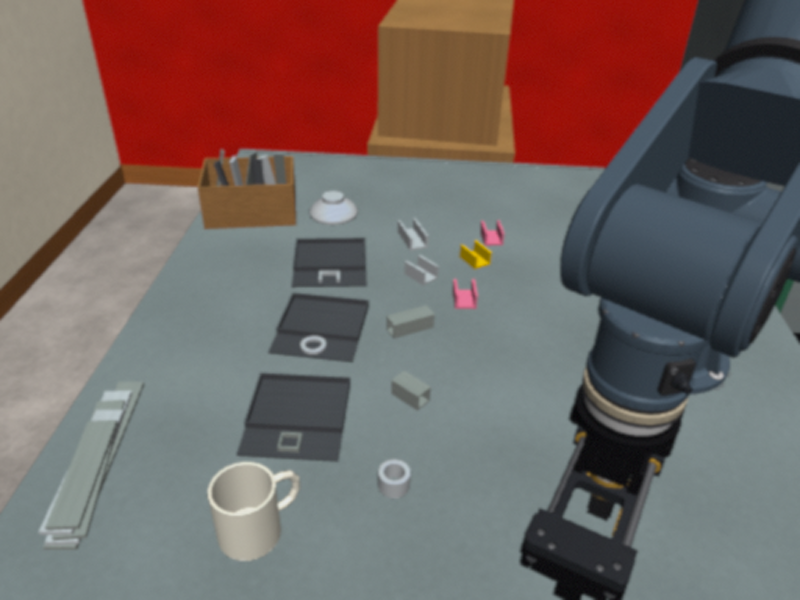

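The top view (800x600 pixels) shows:
- **Trays:** tube tray compartment near (296,238), collar tray near (405,237), channel tray near (523,223).
- **Wanted offcuts:** collar (219,322), tube_short (314,326), tube_long (408,319), channel_short (500,322), channel_long (574,307).
- **Things that could be mistaken for them:** pink channels (461,370) and (588,399), yellow channel (539,380), bar stock at (225,103), and scraps in the box at (620,105).

I choose the grey, bare-metal pieces in the row at v≈320, and will check them in close crops.

```bash
python3 - <<'E'
import cv2,numpy as np
def crop(n,o,x,y,w,h,s):
    i=cv2.imread(f"pics/{n}0.png")[y:y+h,x:x+w]; i=cv2.resize(i,None,fx=s,fy=s,interpolation=cv2.INTER_CUBIC)
    for k in range(-(-x//10)*10,x+w,10): cv2.line(i,(int((k-x+.5)*s),0),(int((k-x+.5)*s),8 if k%50 else 20),(0,255,255),1)
    for k in range(-(-y//10)*10,y+h,10): cv2.line(i,(0,int((k-y+.5)*s)),(8 if k%50 else 20,int((k-y+.5)*s)),(0,255,255),1)
    cv2.imwrite(f"pics/{o}.png",i)
crop("top","c1",130,122,133,100,6)
crop("top","c2",253,112,133,108,5.5)
crop("side","c3",145,135,190,190,3.15)
E
```

```text
(no output)
```

View pics/c1.png

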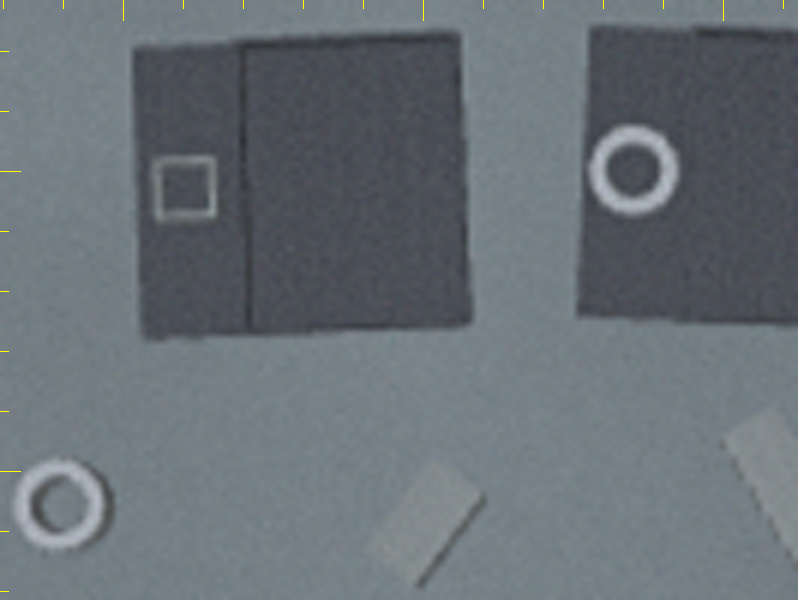

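View pics/c2.png

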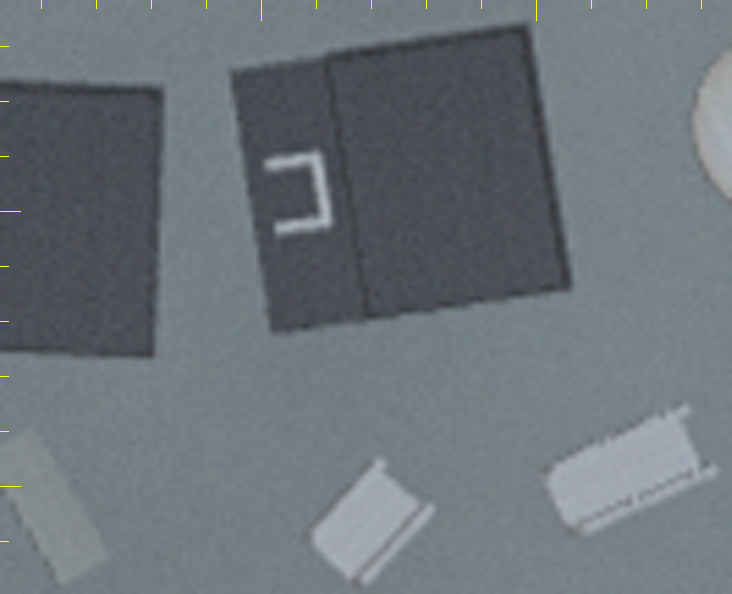

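View pics/c3.png

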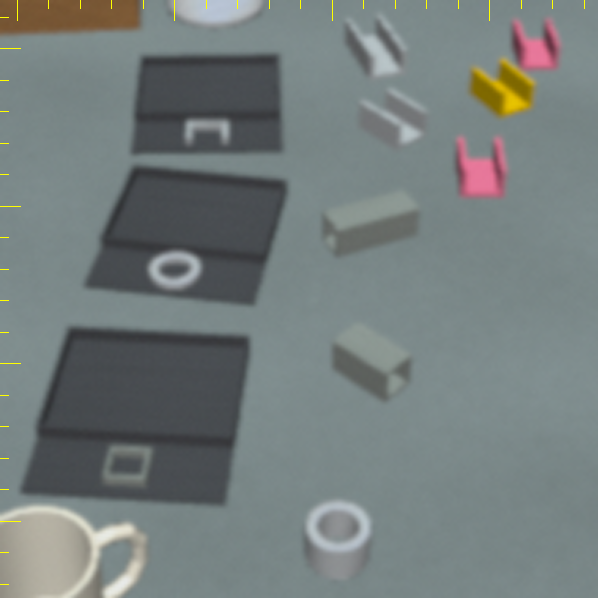

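The crops show the following, in crop pixels:
- **c1:** tube tray with its square ring sample at (186,188), collar tray ring at (634,170), collar (60,504), tube_short around (428,522).
- **c2:** U sample at (300,193), channel_short around (372,520), channel_long around (630,470), both grey.
- **c3 (side):** the same pieces. The pink and yellow channels are at (483,165), (536,45) and (503,88).

Next I fit poses and heights from both views.

```bash
cat > fit.py <<'E'
import numpy as np
from scipy.optimize import least_squares
from scipy.spatial.transform import Rotation as Ro
K={'t':np.array([[492.8008509,0,250.54505276],[0,492.8008509,199.70209083],[0,0,1]]),'s':np.array([[435.44068672,0,251.89776077],[0,435.44068672,193.32623152],[0,0,1]])}
E={'t':(np.array([[-0.01698229,-0.99983962,0.00568625],[-0.99816799,0.01662305,-0.05817511],[0.05807126,-0.00666378,-0.9982902]]),np.array([0.0158386,0.45374713,1.4340948])),
's':(np.array([[-0.99655604,-0.08083388,0.01849183],[-0.06226166,0.58212888,-0.81070923],[0.05476814,-0.80906851,-0.5851569]]),np.array([0.46801358,0.08611951,1.17800477]))}
def proj(c,X):
    p=(np.asarray(X)@E[c][0].T+E[c][1])@K[c].T; return p[:,:2]/p[:,2:]
C={'1':('t',130,122,6),'2':('t',253,112,5.5),'3':('s',145,135,3.15)}
def pix(k,p): c,x,y,s=C[k]; return np.array([x+p[0]/s-.5,y+p[1]/s-.5])
def fit(name,loc,obs,yaw0,xy0=(.5,0)):
    # loc rows: x,y,z0,zfree ; obs: list of (crop,index,(u,v))
    loc=np.array(loc,float)
    def f(p):
        c,s=np.cos(p[2]),np.sin(p[2]); X=np.c_[p[0]+c*loc[:,0]-s*loc[:,1],p[1]+s*loc[:,0]+c*loc[:,1],loc[:,2]+loc[:,3]*p[3]]
        return np.concatenate([proj(C[k][0],X[i:i+1])[0]-pix(k,q) for k,i,q in obs])
    r=least_squares(f,[*xy0,yaw0,.02],loss='soft_l1'); e=f(r.x)
    print(name,'xy mm',np.round(r.x[:2]*1e3,1),'yaw deg',round(np.degrees(r.x[2]),1),'h mm',round(r.x[3]*1e3,1),'rms px',round(float(np.sqrt((e**2).mean())),2)); return r.x
E
cat > m1.py <<'E'
from fit import *
T=[(.073,.1075,.003,0),(-.073,.1075,.003,0),(-.073,-.0555,0,1),(.073,-.0555,0,1)]
def tr(n,k,a,b): fit(n,T,[(k[i],i,p) for i,p in enumerate(a)]+[('3',i,p) for i,p in enumerate(b)],0)
tr('tray_tube','1111',[(133,46),(143,339),(473,326),(458,31)],[(22,491),(225,503),(249,337),(70,328)])
tr('tray_collar','1122',[(591,25),(579,317),(153,356),(163,88)],[(86,286),(254,303),(287,182),(135,168)])
tr('tray_channel','2222',[(232,72),(272,332),(571,288),(528,25)],[(133,152),(282,152),(279,56),(143,57)])
def R(w,l): return [(-w/2,-l/2,0,1),(w/2,-l/2,0,1),(w/2,l/2,0,1),(-w/2,l/2,0,1)]
def of(n,w,l,k,a,b,y):
    for y0 in y: fit(n,R(w,l),[(k[i],i,p) for i,p in enumerate(a)]+[('3',i,p) for i,p in enumerate(b)],np.radians(y0))
of('tube_short',.03,.055,'1111',[(371,548),(418,582),(483,496),(432,460)],[(387,370),(411,353),(359,324),(334,347)],(-50,))
of('tube_long',.03,.08,'1122',[(774,408),(724,438),(65,585),(107,555)],[(322,212),(334,233),(419,206),(404,191)],(-150,))
of('channel_short',.04,.055,'2222',[(310,535),(360,585),(434,508),(380,458)],[(396,127),(426,121),(391,90),(360,102)],(-50,))
of('channel_long',.04,.08,'2222',[(545,478),(583,535),(717,470),(688,405)],[(370,48),(405,46),(380,15),(346,20)],(-60,))
fit('collar',[(0,0,0,1)],[('1',0,(60,504)),('3',0,(338,527))],0)
E
python3 m1.py
```

```text
tray_tube xy mm [600.  189.9] yaw deg 1.4 h mm 11.3 rms px 0.36
tray_collar xy mm [598.4 -30.5] yaw deg -3.3 h mm 10.4 rms px 0.32
tray_channel xy mm [ 620.2 -242.3] yaw deg 7.4 h mm 11.6 rms px 0.41
tube_short xy mm [430.8 153.9] yaw deg -125.8 h mm 28.2 rms px 0.69
tube_long xy mm [442.6 -22.6] yaw deg -240.0 h mm 28.6 rms px 0.55
channel_short xy mm [ 431.3 -193.3] yaw deg -136.2 h mm 26.4 rms px 0.65
channel_long xy mm [ 456.2 -331.7] yaw deg -155.9 h mm 32.5 rms px 0.9
collar xy mm [442.9 330.8] yaw deg -0.1 h mm 27.4 rms px 0.26
```

```bash
cat > go.py <<'E'
# remaining turn (deg about tool z, done first) and then shift (mm, tool axes after the turn) to x y z[mm] psi[deg]; psi=heading of closing axis
import sys,numpy as np
from rig import get_obs
from scipy.spatial.transform import Rotation as Ro
x,y,z,psi=map(float,sys.argv[1:5]); o=get_obs(); R=Ro.from_quat(o['tool_rot']).as_matrix()
now=np.degrees(np.arctan2(R[1,1],R[0,1])); d=(now-psi+180)%360-180
D=np.array([x,y,z])-o['position']*1e3; a=np.radians(psi)
print('t',o['time'],'pos',np.round(o['position']*1e3,1),'psi',round(now,1),'w',round(o['grip_width']*1e3,1),'gf',round(o['grip_force'],1),'F',np.round(o['ft_force'],1))
print('turn',round(d,1),'shift',np.round([D@[-np.sin(a)*-1*-1,np.cos(a),0],D@[np.cos(a),np.sin(a),0],-D[2]],1),'tilt',np.round(R[:2,2],4))
print('check tool x',np.round(R[:,0],3))
E
python3 go.py 443 331 90 90
# tray slots in world
python3 - <<'E'
import numpy as np
for n,c,y,pts in [('tube',(600,189.9),1.4,[(30,0),(-30,0)]),('chan',(620.2,-242.3),7.4,[(31,0),(-31,0)])]:
    a=np.radians(y)
    for p in pts: print(n,p,c[0]+p[0]*np.cos(a)-p[1]*np.sin(a),c[1]+p[0]*np.sin(a)+p[1]*np.cos(a))
E
```

```text
t 0.1 pos [258.3 568.4 232.7] psi 65.5 w 87.0 gf 0.0 F [ 0.5  0.5 -0.4]
turn -24.5 shift [-184.7 -237.4  142.7] tilt [-0.0011 -0.0016]
check tool x [-0.91   0.414  0.   ]
tube (30, 0) 629.9910446934355 190.6329653445796
tube (-30, 0) 570.0089553065645 189.16703465542042
chan (31, 0) 650.9418060338759 -238.30733650609557
chan (-31, 0) 589.4581939661242 -246.29266349390446
```

```bash
python3 -m pendant '[[[0,0,0,0,0,-8.2,1],[0,0,0,0,0,-8.2,1],[0,0,0,0,0,-8.1,1],[-0.026,-0.034,0.02,0,0,0,1],[-0.026,-0.034,0.02,0,0,0,1]]]' 20; python3 -m pendant '[[[-0.033,-0.042,0.026,0,0,0,1],[-0.033,-0.042,0.026,0,0,0,1],[-0.033,-0.042,0.026,0,0,0,1],[-0.034,-0.043,0.025,0,0,0,1],[0,0,0,0,0,0,1]]]'; python3 go.py 443 331 22 90
```

```text
time: 0.72
position: [0.3108, 0.5004, 0.1929]
tool_rot: [-0.001, 1.0, 0.0, 0.0]
ft_force: [0.4, -0.9, -0.4]
grip_width: 0.0874
grip_force: 0.0
time: 1.35
position: [0.4453, 0.3286, 0.0884]
tool_rot: [0.003, 1.0, -0.001, -0.002]
ft_force: [-0.3, 0.1, 0.1]
grip_width: 0.0868
grip_force: 0.0
t 1.35 pos [445.3 328.6  88.4] psi 89.7 w 86.8 gf 0.0 F [-0.3  0.1  0.1]
turn -0.3 shift [ 2.3  2.4 66.4] tilt [-0.0033 -0.0021]
check tool x [-1.     0.005  0.003]
```

```bash
python3 -m pendant '[[[0.001,0.001,0.025,0,0,0,1],[0,0,0.025,0,0,0,1],[0,0,0.017,0,0,0,1],[0,0,0,0,0,0,1],[0,0,0,0,0,0,0.3]]]'; python3 -m pendant '[[[0,0,0,0,0,0,0.3],[0,0,0,0,0,0,0.3],[0,0,0,0,0,0,0.3],[0,0,0,0,0,0,0.3],[0,0,0,0,0,0,0.3]]]';python3 go.py 443 331 22 90
```

```text
time: 1.98
position: [0.4431, 0.3336, 0.0241]
tool_rot: [-0.001, 1.0, 0.0, 0.0]
ft_force: [-0.6, -0.2, 0.3]
grip_width: 0.083
grip_force: 0.0
time: 2.6
position: [0.4428, 0.3328, 0.0237]
tool_rot: [-0.001, 1.0, -0.0, -0.0]
ft_force: [-0.1, -2.0, 2.3]
grip_width: 0.0424
grip_force: 20.0
t 2.6 pos [442.8 332.8  23.7] psi 90.1 w 42.4 gf 20.0 F [-0.1 -2.   2.3]
turn 0.1 shift [-0.2 -1.8  1.7] tilt [-0.0003 -0.0005]
check tool x [-1.    -0.001  0.   ]
```

```bash
python3 -m pendant '[[[0,0,-0.04,0,0,0,0.3],[0,0,-0.03,0,0,0,0.3],[-0.01,-0.022,0,0,0,0,0.3],[-0.02,-0.045,0,0,0,0,0.3],[-0.02,-0.045,0,0,0,0,0.3]]]'; python3 -m pendant '[[[-0.02,-0.05,0,0,0,0,0.3],[-0.02,-0.05,0,0,0,0,0.3],[-0.02,-0.05,0,0,0,0,0.3],[-0.02,-0.05,0,0,0,0,0.3],[-0.02,-0.04,0,0,0,0,0.3]]]';python3 -m pendant '[[[-0.006,-0.01,0,0,0,0,0.3],[0,0,0,0,0,0,0.3],[0,0,0,0,0,0,0.3],[0,0,0,0,0,0,0.3],[0,0,0,0,0,0,0.3]]]'; python3 go.py 598.4 -30.5 27 90
```

```text
time: 3.22
position: [0.4932, 0.2204, 0.0935]
tool_rot: [-0.001, 1.0, 0.0, 0.0]
ft_force: [0.0, 0.2, -1.5]
grip_width: 0.0427
grip_force: 20.0
time: 3.85
position: [0.5934, -0.0209, 0.0932]
tool_rot: [0.0, 1.0, 0.0, -0.0]
ft_force: [0.6, 0.5, -0.6]
grip_width: 0.0428
grip_force: 20.0
time: 4.47
position: [0.5988, -0.0277, 0.0936]
tool_rot: [-0.001, 1.0, 0.0, -0.0]
ft_force: [-0.4, 0.2, -1.7]
grip_width: 0.0429
grip_force: 20.0
t 4.475 pos [598.8 -27.7  93.6] psi 90.1 w 42.9 gf 20.0 F [-0.4  0.2 -1.7]
turn 0.1 shift [ 0.4 -2.8 66.6] tilt [-0.0004  0.0002]
check tool x [-1.    -0.002  0.   ]
```

```bash
python3 -m pendant '[[[0,-0.003,0.04,0,0,0,0.3],[0,0,0.02,0,0,0,0.3],[0,0,0.006,0,0,0,0.3],[0,0,0,0,0,0,0.3],[0,0,0,0,0,0,0.3]]]';python3 go.py 598.4 -30.5 27 90; python3 -m pendant '[[[0,0,0,0,0,0,0.65],[0,0,0,0,0,0,0.65],[0,0,0,0,0,0,0.65],[0,0,-0.03,0,0,0,0.65],[0,0,-0.04,0,0,0,1]]]';  python3 go.py 430.8 153.9 95 54.2
```

```text
time: 5.1
position: [0.5999, -0.0318, 0.0283]
tool_rot: [-0.001, 1.0, -0.0, 0.001]
ft_force: [-0.1, 0.4, -1.2]
grip_width: 0.0433
grip_force: 20.0
t 5.1 pos [599.9 -31.8  28.3] psi 90.1 w 43.3 gf 20.0 F [-0.1  0.4 -1.2]
turn 0.1 shift [1.5 1.3 1.3] tilt [ 0.0018 -0.0005]
check tool x [-1.    -0.001 -0.002]
time: 5.72
position: [0.5982, -0.0316, 0.0972]
tool_rot: [-0.0, 1.0, 0.0, -0.001]
ft_force: [-0.3, -0.8, 0.5]
grip_width: 0.0609
grip_force: 0.0
t 5.725 pos [598.2 -31.6  97.2] psi 90.0 w 60.9 gf 0.0 F [-0.3 -0.8  0.5]
turn 35.8 shift [244.3  52.5   2.2] tilt [-0.0029  0.0007]
check tool x [-1.    -0.001  0.003]
```

```bash
python3 -m pendant '[[[0,0,0,0,0,9,1],[0,0,0,0,0,9,1],[0,0,0,0,0,9,1],[0,0,0,0,0,8.8,1],[0.03,0.006,0,0,0,0,1]]]'; python3 -m pendant '[[[0.045,0.01,0,0,0,0,1],[0.045,0.01,0,0,0,0,1],[0.045,0.01,0,0,0,0,1],[0.045,0.01,0,0,0,0,1],[0.034,0.006,0,0,0,0,1]]]';python3 -m pendant '[[[0,0,0,0,0,0,1],[0,0,0,0,0,0,1],[0,0,0,0,0,0,1],[0,0,0,0,0,0,1],[0,0,0,0,0,0,1]]]'; python3 go.py 430.8 153.9 22 54.2
```

```text
time: 6.35
position: [0.5803, -0.0107, 0.0979]
tool_rot: [0.308, 0.951, 0.0, 0.002]
ft_force: [-1.2, -0.1, 0.2]
grip_width: 0.0866
grip_force: 0.0
time: 6.98
position: [0.4301, 0.1541, 0.0978]
tool_rot: [0.307, 0.952, -0.0, -0.0]
ft_force: [0.5, -0.7, 0.8]
grip_width: 0.0871
grip_force: 0.0
time: 7.6
position: [0.432, 0.1525, 0.0975]
tool_rot: [0.307, 0.952, 0.0, 0.0]
ft_force: [0.4, -0.3, -0.6]
grip_width: 0.087
grip_force: 0.0
t 7.6 pos [432.  152.5  97.5] psi 54.2 w 87.0 gf 0.0 F [ 0.4 -0.3 -0.6]
turn -0.0 shift [ 1.8  0.4 75.5] tilt [ 0.0002 -0.    ]
check tool x [-0.811  0.585 -0.   ]
```

```bash
python3 -m pendant '[[[0.001,0,0.03,0,0,0,1],[0,0,0.03,0,0,0,1],[0,0,0.015,0,0,0,1],[0,0,0,0,0,0,1],[0,0,0,0,0,0,0.2]]]'; python3 -m pendant '[[[0,0,0,0,0,0,0.2],[0,0,0,0,0,0,0.2],[0,0,0,0,0,0,0.2],[0,0,0,0,0,0,0.2],[0,0,0,0,0,0,0.2]]]';python3 -m pendant '[[[0,0,0,0,0,0,0.2],[0,0,0,0,0,0,0.2],[0,0,-0.02,0,0,0,0.2],[0,0,-0.03,0,0,0,0.2],[0,0,-0.02,0,0,0,0.2]]]';python3 go.py 570 189 92 1.4
```

```text
time: 8.22
position: [0.4312, 0.1536, 0.0231]
tool_rot: [0.307, 0.952, 0.0, 0.0]
ft_force: [-0.1, -0.5, -0.4]
grip_width: 0.083
grip_force: 0.0
time: 8.85
position: [0.4308, 0.1536, 0.0226]
tool_rot: [0.307, 0.952, 0.0, 0.0]
ft_force: [-0.6, -0.0, 0.1]
grip_width: 0.035
grip_force: 0.0
time: 9.48
position: [0.4305, 0.1535, 0.0933]
tool_rot: [0.307, 0.952, -0.0, -0.0]
ft_force: [1.0, 0.2, -1.0]
grip_width: 0.0299
grip_force: 19.8
t 9.475 pos [430.5 153.5  93.3] psi 54.2 w 29.9 gf 19.8 F [ 1.   0.2 -1. ]
turn 52.8 shift [ 32.1 140.3   1.3] tilt [-0.0002 -0.    ]
check tool x [-0.811  0.584  0.   ]
```

```bash
python3 -m pendant '[[[0,0,0,0,0,8.8,0.2],[0,0,0,0,0,8.8,0.2],[0,0,0,0,0,8.8,0.2],[0,0,0,0,0,8.8,0.2],[0,0,0,0,0,8.8,0.2]]]'; python3 -m pendant '[[[0,0,0,0,0,8.8,0.2],[0.008,0.035,0,0,0,0,0.2],[0.008,0.035,0,0,0,0,0.2],[0.008,0.035,0,0,0,0,0.2],[0.008,0.035,0,0,0,0,0.2]]]';python3 -m pendant '[[[0,0,0,0,0,0,0.2],[0,0,0,0,0,0,0.2],[0,0,0.02,0,0,0,0.2],[0,0,0.02,0,0,0,0.2],[0,0,0,0,0,0,0.2]]]';python3 go.py 570 189 26.5 1.4
```

```text
time: 10.1
position: [0.4302, 0.1535, 0.0923]
tool_rot: [0.643, 0.766, -0.0, -0.0]
ft_force: [-0.9, 0.4, -0.9]
grip_width: 0.03
grip_force: 19.8
time: 10.72
position: [0.5702, 0.1892, 0.092]
tool_rot: [0.698, 0.716, -0.001, -0.0]
ft_force: [0.5, 0.1, -2.1]
grip_width: 0.0302
grip_force: 19.8
time: 11.35
position: [0.5666, 0.1886, 0.0509]
tool_rot: [0.698, 0.716, -0.003, -0.002]
ft_force: [-0.5, -0.3, -1.5]
grip_width: 0.03
grip_force: 19.8
t 11.35 pos [566.6 188.6  50.9] psi 1.4 w 30.0 gf 19.8 F [-0.5 -0.3 -1.5]
turn 0.0 shift [ 0.3  3.4 24.4] tilt [-0.0064 -0.0009]
check tool x [-0.025  1.    -0.001]
```

```bash
python3 -m pendant '[[[0,0,0.015,0,0,0,0.2],[0,0,0.01,0,0,0,0.2],[0,0,0,0,0,0,0.2],[0,0,0,0,0,0,0.2],[0,0,0,0,0,0,0.2]]]';python3 go.py 570 189 26 1.4
```

```text
time: 11.98
position: [0.5703, 0.1892, 0.028]
tool_rot: [0.698, 0.716, 0.0, 0.0]
ft_force: [0.6, 0.7, -1.6]
grip_width: 0.0301
grip_force: 19.8
t 11.975 pos [570.3 189.2  28. ] psi 1.4 w 30.1 gf 19.8 F [ 0.6  0.7 -1.6]
turn 0.0 shift [-0.2 -0.3  2. ] tilt [0.001  0.0001]
check tool x [-0.025  1.     0.   ]
```

```bash
python3 -m pendant '[[[0,0,0.002,0,0,0,0.2],[0,0,0,0,0,0,0.52],[0,0,0,0,0,0,0.52],[0,0,0,0,0,0,0.52],[0,0,-0.03,0,0,0,0.52]]]';python3 -m pendant '[[[0,0,-0.04,0,0,0,1],[0,0,0,0,0,9,1],[0,0,0,0,0,9,1],[0,0,0,0,0,9,1],[0,0,0,0,0,9,1]]]';python3 go.py 442.6 -22.6 95 -60
```

```text
time: 12.6
position: [0.5681, 0.1888, 0.054]
tool_rot: [0.698, 0.716, -0.002, -0.002]
ft_force: [0.3, 0.5, -0.3]
grip_width: 0.045
grip_force: 0.0
time: 13.22
position: [0.5699, 0.1891, 0.0957]
tool_rot: [0.886, 0.463, 0.0, 0.0]
ft_force: [-0.2, -0.3, 0.7]
grip_width: 0.0843
grip_force: 0.0
t 13.225 pos [569.9 189.1  95.7] psi -34.9 w 84.3 gf 0.0 F [-0.2 -0.3  0.7]
turn 25.1 shift [-216.1  119.7    0.7] tilt [0.0002 0.    ]
check tool x [0.571 0.821 0.   ]
```

```bash
python3 -m pendant '[[[0,0,0,0,0,8.4,1],[0,0,0,0,0,8.4,1],[0,0,0,0,0,8.3,1],[-0.036,0.02,0,0,0,0,1],[-0.045,0.025,0,0,0,0,1]]]'; python3 -m pendant '[[[-0.045,0.025,0,0,0,0,1],[-0.045,0.025,0,0,0,0,1],[-0.045,0.025,0,0,0,0,1],[0,0,0,0,0,0,1],[0,0,0,0,0,0,1]]]'; python3 go.py 442.6 -22.6 22 -60
```

```text
time: 13.85
position: [0.523, 0.1091, 0.0958]
tool_rot: [0.965, 0.263, 0.001, 0.0]
ft_force: [-0.0, -0.8, 0.4]
grip_width: 0.0872
grip_force: 0.0
time: 14.48
position: [0.4448, -0.0238, 0.0958]
tool_rot: [0.965, 0.261, 0.001, 0.0]
ft_force: [0.2, -0.7, -0.1]
grip_width: 0.0869
grip_force: 0.0
t 14.475 pos [444.8 -23.8  95.8] psi -59.7 w 86.9 gf 0.0 F [ 0.2 -0.7 -0.1]
turn 0.3 shift [-1.3 -2.1 73.8] tilt [ 0.0013 -0.0002]
check tool x [0.863 0.504 0.001]
```

```bash
python3 -m pendant '[[[-0.001,-0.001,0.03,0,0,0,1],[0,0,0.03,0,0,0,1],[0,0,0.014,0,0,0,1],[0,0,0,0,0,0,1],[0,0,0,0,0,0,0.2]]]'; python3 -m pendant '[[[0,0,0,0,0,0,0.2],[0,0,0,0,0,0,0.2],[0,0,0,0,0,0,0.2],[0,0,0,0,0,0,0.2],[0,0,0,0,0,0,0.2]]]';python3 -m pendant '[[[0,0,0,0,0,0,0.2],[0,0,0,0,0,0,0.2],[0,0,-0.02,0,0,0,0.2],[0,0,-0.03,0,0,0,0.2],[0,0,-0.02,0,0,0,0.2]]]';python3 -m pendant '[[[0,0,0,0,0,-8.8,0.2],[0,0,0,0,0,-8.8,0.2],[0,0,0,0,0,-8.8,0.2],[0,0,0,0,0,-8.8,0.2],[0,0,0,0,0,-8.8,0.2]]]';python3 go.py 630 190.6 92 1.4
```

```text
time: 15.1
position: [0.4433, -0.023, 0.0221]
tool_rot: [0.965, 0.262, 0.001, 0.0]
ft_force: [-0.2, -0.1, -0.0]
grip_width: 0.0827
grip_force: 0.0
time: 15.72
position: [0.4427, -0.0233, 0.0216]
tool_rot: [0.965, 0.262, 0.0, 0.0]
ft_force: [-0.3, -0.3, 0.6]
grip_width: 0.035
grip_force: 0.0
time: 16.35
position: [0.4429, -0.0233, 0.0923]
tool_rot: [0.965, 0.262, 0.0, 0.0]
ft_force: [0.2, -0.6, -1.5]
grip_width: 0.0299
grip_force: 20.0
time: 16.98
position: [0.4425, -0.0232, 0.0913]
tool_rot: [0.795, 0.606, -0.0, -0.0]
ft_force: [-1.4, 0.7, -2.1]
grip_width: 0.0298
grip_force: 20.0
t 16.975 pos [442.5 -23.2  91.3] psi -15.4 w 29.8 gf 20.0 F [-1.4  0.7 -2.1]
turn -16.8 shift [209.2 192.6  -0.7] tilt [-0.0005  0.    ]
check tool x [ 0.265  0.964 -0.   ]
```

```bash
python3 -m pendant '[[[0,0,0,0,0,-8.5,0.2],[0,0,0,0,0,-8.5,0.2],[0.029,0.027,0,0,0,0,0.2],[0.036,0.033,0,0,0,0,0.2],[0.036,0.033,0,0,0,0,0.2]]]'; python3 -m pendant '[[[0.036,0.033,0,0,0,0,0.2],[0.036,0.033,0,0,0,0,0.2],[0.036,0.033,0,0,0,0,0.2],[0,0,0,0,0,0,0.2],[0,0,0,0,0,0,0.2]]]';python3 -m pendant '[[[0,0,0.02,0,0,0,0.2],[0,0,0.02,0,0,0,0.2],[0,0,0,0,0,0,0.2],[0,0,0,0,0,0,0.2],[0,0,0,0,0,0,0.2]]]';python3 go.py 630 190.6 25.5 1.4
```

```text
time: 17.6
position: [0.534, 0.0808, 0.0912]
tool_rot: [0.699, 0.715, -0.0, -0.0]
ft_force: [0.5, -2.2, -2.1]
grip_width: 0.03
grip_force: 20.0
time: 18.23
position: [0.6282, 0.1899, 0.0904]
tool_rot: [0.699, 0.716, -0.001, -0.001]
ft_force: [-1.1, 0.2, -2.0]
grip_width: 0.0298
grip_force: 20.0
time: 18.85
position: [0.6304, 0.1902, 0.0521]
tool_rot: [0.699, 0.715, 0.001, 0.0]
ft_force: [-0.2, -0.2, -2.3]
grip_width: 0.0299
grip_force: 20.0
t 18.85 pos [630.4 190.2  52.1] psi 1.3 w 29.9 gf 20.0 F [-0.2 -0.2 -2.3]
turn -0.1 shift [ 0.4 -0.4 26.6] tilt [0.0014 0.0002]
check tool x [-0.023  1.     0.   ]
```

```bash
python3 -m pendant '[[[0,0,0.015,0,0,0,0.2],[0,0,0.01,0,0,0,0.2],[0,0,0,0,0,0,0.2],[0,0,0,0,0,0,0.2],[0,0,0,0,0,0,0.2]]]';python3 -m pendant '[[[0,0,0.001,0,0,0,0.2],[0,0,0,0,0,0,0.52],[0,0,0,0,0,0,0.52],[0,0,0,0,0,0,0.52],[0,0,-0.03,0,0,0,0.52]]]';python3 -m pendant '[[[0,0,-0.04,0,0,0,1],[0,0,0,0,0,-9,1],[0,0,0,0,0,-9,1],[0,0,0,0,0,-9,1],[0,0,0,0,0,-9,1]]]';python3 go.py 431.3 -193.3 95 43.8
```

```text
time: 19.48
position: [0.6298, 0.1902, 0.0266]
tool_rot: [0.699, 0.715, -0.0, 0.0]
ft_force: [-0.0, 0.4, -2.1]
grip_width: 0.0297
grip_force: 20.0
time: 20.1
position: [0.6277, 0.1899, 0.0536]
tool_rot: [0.699, 0.715, -0.002, -0.002]
ft_force: [-0.1, -0.6, 1.2]
grip_width: 0.0449
grip_force: 0.0
time: 20.72
position: [0.6298, 0.1902, 0.0958]
tool_rot: [0.441, 0.897, 0.0, 0.0]
ft_force: [-0.5, -0.1, -0.4]
grip_width: 0.0841
grip_force: 0.0
t 20.725 pos [629.8 190.2  95.8] psi 37.6 w 84.1 gf 0.0 F [-0.5 -0.1 -0.4]
turn -6.2 shift [-139.4 -408.7    0.8] tilt [0.0002 0.    ]
check tool x [-0.611  0.792 -0.   ]
```

```bash
python3 -m pendant '[[[0,0,0,0,0,-6.4,1],[-0.015,-0.045,0,0,0,0,1],[-0.015,-0.045,0,0,0,0,1],[-0.015,-0.045,0,0,0,0,1],[-0.015,-0.045,0,0,0,0,1]]]'; python3 -m pendant '[[[-0.016,-0.046,0,0,0,0,1],[-0.016,-0.046,0,0,0,0,1],[-0.016,-0.046,0,0,0,0,1],[-0.016,-0.046,0,0,0,0,1],[-0.015,-0.045,0,0,0,0,1]]]';python3 -m pendant '[[[0,0,0.02,0,0,0,1],[0,0,0,0,0,0,1],[0,0,0,0,0,0,1],[0,0,0,0,0,0,1],[0,0,0,0,0,0,1]]]'; python3 go.py 431.3 -193.3 22 43.8
python3 - <<'E'
from rig import *
import cv2,numpy as np
c=camera("top")["img"][100:240,100:400,::-1]; s=camera("side")["img"][120:320,130:350,::-1]
a=cv2.resize(c,(720,336)); b=cv2.resize(s,(290,264))
im=np.zeros((600,720,3),np.uint8); im[:336]=a; im[336:,:290]=b; cv2.imwrite("pics/mid.png",im)
E
```

```text
time: 21.35
position: [0.5408, 0.0212, 0.0959]
tool_rot: [0.393, 0.92, 0.0, 0.001]
ft_force: [0.7, -0.4, -0.3]
grip_width: 0.0867
grip_force: 0.0
time: 21.98
position: [0.43, -0.1947, 0.0959]
tool_rot: [0.393, 0.92, -0.0, 0.001]
ft_force: [0.5, 0.1, -0.2]
grip_width: 0.087
grip_force: 0.0
time: 22.6
position: [0.4309, -0.1927, 0.076]
tool_rot: [0.392, 0.92, -0.0, 0.0]
ft_force: [0.5, 0.2, -1.0]
grip_width: 0.0871
grip_force: 0.0
t 22.6 pos [ 430.9 -192.7   76. ] psi 43.8 w 87.1 gf 0.0 F [ 0.5  0.2 -1. ]
turn 0.0 shift [-0.7 -0.1 54. ] tilt [ 0.0007 -0.0006]
check tool x [-0.692  0.722 -0.001]
```

View pics/mid.png

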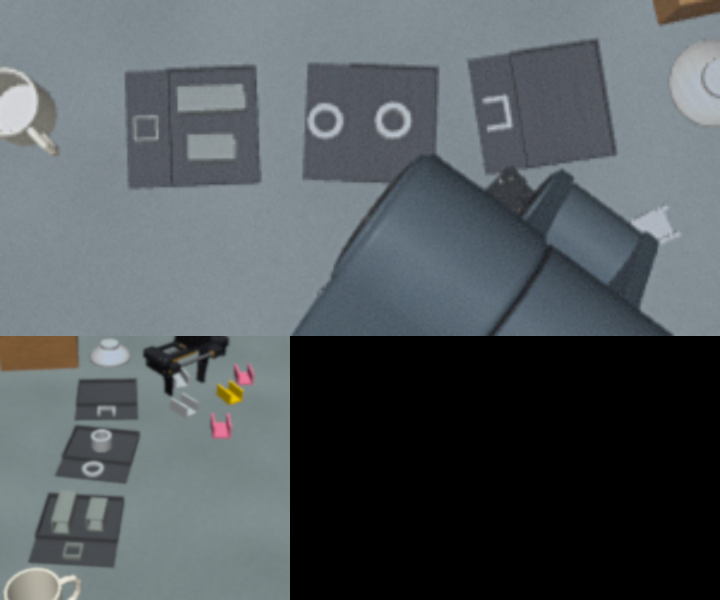

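The trays hold the collar (393,120) and both tubes, (211,97) and (211,146), lying flat inside. The gripper stands over channel_short. I carry on with the channels.

```bash
python3 -m pendant '[[[-0.001,0,0.03,0,0,0,1],[0,0,0.024,0,0,0,1],[0,0,0,0,0,0,1],[0,0,0,0,0,0,1],[0,0,0,0,0,0,0.3]]]' 15; python3 -m pendant '[[[0,0,0,0,0,0,0.3],[0,0,0,0,0,0,0.3],[0,0,0,0,0,0,0.3],[0,0,0,0,0,0,0.3],[0,0,0,0,0,0,0.3]]]';python3 -m pendant '[[[0,0,0,0,0,0,0.3],[0,0,0,0,0,0,0.3],[0,0,-0.02,0,0,0,0.3],[0,0,-0.03,0,0,0,0.3],[0,0,-0.02,0,0,0,0.3]]]';python3 -m pendant '[[[0,0,0,0,0,9.1,0.3],[0,0,0,0,0,9.1,0.3],[0,0,0,0,0,9.1,0.3],[0,0,0,0,0,9.1,0.3],[0,0,0,0,0,0,0.3]]]';python3 go.py 589.5 -246.3 92 7.4
```

```text
time: 23.32
position: [0.4316, -0.194, 0.0224]
tool_rot: [0.393, 0.92, -0.0, 0.001]
ft_force: [-0.3, 0.1, -0.4]
grip_width: 0.0825
grip_force: 0.0
time: 23.95
position: [0.4311, -0.1937, 0.0215]
tool_rot: [0.393, 0.92, 0.0, -0.0]
ft_force: [-0.8, -0.2, 0.9]
grip_width: 0.0402
grip_force: 14.8
time: 24.58
position: [0.4311, -0.1937, 0.0924]
tool_rot: [0.393, 0.92, -0.0, 0.0]
ft_force: [-0.3, -0.6, -0.3]
grip_width: 0.0403
grip_force: 14.8
time: 25.2
position: [0.4309, -0.1936, 0.0914]
tool_rot: [0.66, 0.752, -0.0, -0.0]
ft_force: [-0.7, 1.5, -1.4]
grip_width: 0.0402
grip_force: 14.8
t 25.2 pos [ 430.9 -193.6   91.4] psi 7.5 w 40.2 gf 14.8 F [-0.7  1.5 -1.4]
turn 0.1 shift [-72.7 150.5  -0.6] tilt [-0.0004  0.0003]
check tool x [-0.13   0.992  0.   ]
```

```bash
python3 -m pendant '[[[-0.018,0.038,0,0,0,0,0.3],[-0.019,0.038,0,0,0,0,0.3],[-0.018,0.038,0,0,0,0,0.3],[-0.018,0.037,0,0,0,0,0.3],[0,0,0,0,0,0,0.3]]]';python3 -m pendant '[[[0,0,0.02,0,0,0,0.3],[0,0,0.02,0,0,0,0.3],[0,0,0.02,0,0,0,0.3],[0,0,0,0,0,0,0.3],[0,0,0,0,0,0,0.3]]]';python3 go.py 589.5 -246.3 25.5 7.4
```

```text
time: 25.82
position: [0.5933, -0.2482, 0.0915]
tool_rot: [0.659, 0.752, 0.0, 0.002]
ft_force: [-0.4, 0.5, -0.7]
grip_width: 0.0399
grip_force: 14.8
time: 26.45
position: [0.5902, -0.2469, 0.0314]
tool_rot: [0.66, 0.751, -0.0, -0.0]
ft_force: [-0.4, 0.3, -0.7]
grip_width: 0.0401
grip_force: 14.8
t 26.45 pos [ 590.2 -246.9   31.4] psi 7.3 w 40.1 gf 14.8 F [-0.4  0.3 -0.7]
turn -0.1 shift [ 0.7 -0.6  5.9] tilt [-0.  0.]
check tool x [-0.128  0.992  0.   ]
```

```bash
python3 -m pendant '[[[0,0,0.006,0,0,0,0.3],[0,0,0,0,0,0,0.3],[0,0,0,0,0,0,0.3],[0,0,0,0,0,0,0.53],[0,0,0,0,0,0,0.53]]]';python3 -m pendant '[[[0,0,0,0,0,0,0.53],[0,0,-0.03,0,0,0,0.53],[0,0,-0.04,0,0,0,0.8],[0,0,0,0,0,-8.4,1],[0,0,0,0,0,-8.4,1]]]';python3 -m pendant '[[[0,0,0,0,0,0,1],[0,0,0,0,0,0,1],[0,0,0,0,0,0,1],[0,0,0,0,0,0,1],[0,0,0,0,0,0,1]]]';python3 go.py 456.2 -331.7 95 24.1
```

```text
time: 27.08
position: [0.5904, -0.247, 0.0259]
tool_rot: [0.66, 0.751, 0.0, 0.0]
ft_force: [-0.1, 0.6, -0.6]
grip_width: 0.0456
grip_force: 0.0
time: 27.7
position: [0.5905, -0.247, 0.0966]
tool_rot: [0.542, 0.841, 0.0, 0.001]
ft_force: [1.4, 0.6, -0.9]
grip_width: 0.0683
grip_force: 0.0
time: 28.32
position: [0.5902, -0.2468, 0.0955]
tool_rot: [0.544, 0.839, 0.0, -0.0]
ft_force: [0.6, 0.1, -0.6]
grip_width: 0.0869
grip_force: 0.0
t 28.325 pos [ 590.2 -246.8   95.5] psi 24.1 w 86.9 gf 0.0 F [ 0.6  0.1 -0.6]
turn 0.0 shift [ -22.7 -157.     0.5] tilt [-0.0001  0.0001]
check tool x [-0.409  0.913  0.   ]
```

```bash
python3 -m pendant '[[[-0.006,-0.04,0,0,0,0,1],[-0.006,-0.04,0,0,0,0,1],[-0.006,-0.04,0,0,0,0,1],[-0.005,-0.037,0.02,0,0,0,1],[0,0,0,0,0,0,1]]]';python3 -m pendant '[[[0,0,0,0,0,0,1],[0,0,0.025,0,0,0,1],[0,0,0.028,0,0,0,1],[0,0,0,0,0,0,1],[0,0,0,0,0,0,1]]]'; python3 go.py 456.2 -331.7 22 24.1; python3 -m pendant '[[[0,0,0,0,0,0,0.3],[0,0,0,0,0,0,0.3],[0,0,0,0,0,0,0.3],[0,0,0,0,0,0,0.3],[0,0,0,0,0,0,0.3]]]';python3 -m pendant '[[[0,0,0,0,0,0,0.3],[0,0,0,0,0,0,0.3],[0,0,0,0,0,0,0.3],[0,0,0,0,0,0,0.3],[0,0,0,0,0,0,0.3]]]'; python3 go.py 650.9 -238.3 92 7.4
```

```text
time: 28.95
position: [0.4537, -0.3325, 0.0745]
tool_rot: [0.545, 0.838, 0.0, -0.002]
ft_force: [0.8, 0.5, 0.5]
grip_width: 0.0869
grip_force: 0.0
time: 29.58
position: [0.4575, -0.3321, 0.0234]
tool_rot: [0.543, 0.84, -0.0, 0.001]
ft_force: [0.1, 0.5, -0.4]
grip_width: 0.0873
grip_force: 0.0
t 29.575 pos [ 457.5 -332.1   23.4] psi 24.2 w 87.3 gf 0.0 F [ 0.1  0.5 -0.4]
turn 0.1 shift [ 0.9 -1.   1.4] tilt [ 0.0012 -0.0012]
check tool x [-0.41   0.912 -0.002]
time: 30.2
position: [0.4563, -0.3321, 0.0226]
tool_rot: [0.544, 0.839, 0.0, -0.0]
ft_force: [-0.8, 0.0, -0.8]
grip_width: 0.0453
grip_force: 0.0
time: 30.82
position: [0.4563, -0.3321, 0.0226]
tool_rot: [0.544, 0.839, -0.0, -0.0]
ft_force: [-1.3, -0.8, 0.6]
grip_width: 0.0402
grip_force: 15.0
t 30.825 pos [ 456.3 -332.1   22.6] psi 24.2 w 40.2 gf 15.0 F [-1.3 -0.8  0.6]
turn 16.8 shift [ 67.9 205.1 -69.4] tilt [-0.0001 -0.    ]
check tool x [-0.409  0.912  0.   ]
```

```bash
python3 -m pendant '[[[0,0,-0.02,0,0,0,0.3],[0,0,-0.03,0,0,0,0.3],[0,0,-0.02,0,0,0,0.3],[0,0,0,0,0,8.4,0.3],[0,0,0,0,0,8.4,0.3]]]';python3 -m pendant '[[[0.013,0.041,0,0,0,0,0.3],[0.014,0.041,0,0,0,0,0.3],[0.014,0.041,0,0,0,0,0.3],[0.014,0.041,0,0,0,0,0.3],[0.013,0.041,0,0,0,0,0.3]]]';python3 -m pendant '[[[0,0,0,0,0,0,0.3],[0,0,0.02,0,0,0,0.3],[0,0,0.02,0,0,0,0.3],[0,0,0,0,0,0,0.3],[0,0,0,0,0,0,0.3]]]';python3 go.py 650.9 -238.3 25.5 7.4
```

```text
time: 31.45
position: [0.4564, -0.3319, 0.0928]
tool_rot: [0.662, 0.749, 0.0, 0.0]
ft_force: [-0.4, 1.0, -0.6]
grip_width: 0.0399
grip_force: 15.0
time: 32.08
position: [0.6519, -0.2372, 0.092]
tool_rot: [0.66, 0.751, -0.0, -0.001]
ft_force: [-0.9, -1.8, -0.6]
grip_width: 0.0397
grip_force: 15.0
time: 32.7
position: [0.6504, -0.2389, 0.052]
tool_rot: [0.661, 0.751, -0.0, -0.0]
ft_force: [0.1, -0.7, -0.8]
grip_width: 0.0402
grip_force: 15.0
t 32.7 pos [ 650.4 -238.9   52. ] psi 7.3 w 40.2 gf 15.0 F [ 0.1 -0.7 -0.8]
turn -0.1 shift [ 0.6  0.6 26.5] tilt [-0.0008  0.0004]
check tool x [-0.127  0.992  0.001]
```

Lower and release, then retreat back and up, clear of the view.

```bash
python3 -m pendant '[[[0,0,0.015,0,0,0,0.3],[0,0,0.011,0,0,0,0.3],[0,0,0,0,0,0,0.3],[0,0,0,0,0,0,0.3],[0,0,0,0,0,0,0.53]]]';python3 -m pendant '[[[0,0,0,0,0,0,0.53],[0,0,0,0,0,0,0.53],[0,0,-0.03,0,0,0,0.53],[0,0,-0.04,0,0,0,0.53],[0,0,-0.05,0,0,0,0.53]]]';python3 -m pendant '[[[0,-0.05,-0.02,0,0,0,0.53],[0,-0.05,-0.02,0,0,0,0.53],[0,-0.05,-0.02,0,0,0,0.53],[0,-0.05,0,0,0,0,0.53],[0,0,0,0,0,0,0.53]]]'
python3 - <<'E'
from rig import *
import cv2,numpy as np
c=camera("top")["img"][100:240,100:400,::-1]; s=camera("side")["img"][120:320,130:350,::-1]
a=cv2.resize(c,(720,336)); b=cv2.resize(s,(290,264))
im=np.zeros((600,720,3),np.uint8); im[:336]=a; im[336:,:290]=b
im[336:,300:720]=cv2.resize(s[15:115,40:199],(420,264)); cv2.imwrite("pics/end.png",im)
E
```

```text
time: 33.33
position: [0.6511, -0.2384, 0.0268]
tool_rot: [0.66, 0.751, 0.0, 0.0]
ft_force: [0.5, 0.4, -0.4]
grip_width: 0.0432
grip_force: 0.0
time: 33.95
position: [0.6502, -0.238, 0.1467]
tool_rot: [0.66, 0.751, -0.0, -0.001]
ft_force: [0.1, 0.0, -0.2]
grip_width: 0.0464
grip_force: 0.0
time: 34.58
position: [0.4493, -0.2633, 0.207]
tool_rot: [0.661, 0.75, -0.0, -0.001]
ft_force: [1.1, -0.3, -0.2]
grip_width: 0.0458
grip_force: 0.0
```

View pics/end.png

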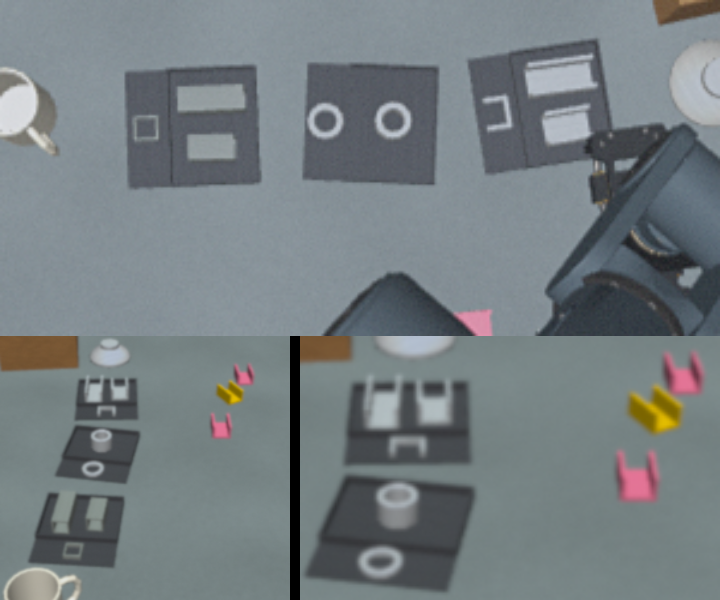

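All five lie flat in the right trays: tubes at (211,97) and (211,146), collar at (393,120), channels at (560,77) and (567,125). The mug and casting look unmoved, and the gripper is clear.

```bash
python3 -c "from rig import hand_in;print(hand_in())"
```

```text
the job is handed in; nothing more can be done
None
```

I sorted all five offcuts into the trays showing their own profile, flat and side by side, and handed the job in at about 35 s. The mug and casting looked undisturbed in the final pictures, and the hand-in returned no verdict.

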